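# Lay out the shaft parts between two bearing blocks

### The arm

A 6-joint arm with a two-finger parallel gripper is mounted at the origin on the work surface. World frame = base frame: x ahead of the robot, y to its left, z up, the work surface at z = 0. Lengths are in m, angles in degrees, forces in N, time in s.
With the tool pointing down it reaches from about 0.425 to 0.95 m from the base axis. Payload 14.7 kg.
Tool frame: the origin (TCP) lies between the finger pads; the fingertips stand 14 mm ahead of it and the grasp point (between the pads) lies 5 mm behind it (tips_ahead is the distance from the TCP to the fingertips, in m); z points along the fingers, y is the line along which they close (so a half turn about z gives the same grasp; the last joint's range is limited). The gripper opens to 85 mm and grips with 20 to 120 N. Pads are 22 mm wide; open, the fingers measure 114 mm over their backs; the gripper's body (76 mm by 85 mm) begins 54 mm behind the grasp point. The pads swing forward as they close: fully open they stand 13 mm farther back than shut.
Start: joints at [68.892, 27.513, 91.461, -0, 61.026, -2.67], TCP at [0.206, 0.617, 0.245] pointing down, gripper open.
Joint ranges: [-157.49, 157.49], [-46.99, 117.5], [13.45, 153.17], [-89.5, 269.5], [5.16, 153.95], [-167.48, 167.48]. Speed limits (degrees/s): [108.29, 108.29, 136.94, 172.46, 172.46, 172.46].

### API

Orientations are given as a 3x3 rotation matrix whose columns are the frame's x, y, z axes.
In Python, from plant import get_obs, read_camera, camera_params, close_job, look_for, tips_ahead gives the robot as it stands.
- The arm moves only by the tool send_rows, never from a script. Its argument "series" is a list of rows, each a list of 3 entries, a list of its own where there are three numbers: the shift along the tool's x, y, z in cm, then the turn, a rotation vector about the tool's x, y, z in rad, then the finger opening in cm, from 0 to 8.54. In form: [[[dx, dy, dz], [wx, wy, wz], claw], ...]. A call has 1 to 12 rows; each row is the pose to reach, as a shift and turn from the pose commanded when the call began, along the tool's axes at that moment; what a row does not reach only later rows make up. A row lasts 1/10 s, in which the tool goes at most 50 mm and 8.59 degrees, less where a joint would pass 70% of its speed; a pose out of reach is approached as far as the arm can. A call with a gripper value outside its range is refused whole. The fingers move at their own pace and stop on an object; the grip force is fixed at half the most. Time passes only in rows, so rows that repeat a pose let the fingers close. It gives the time, the measured TCP pose, the force, the opening and the grip force at its end, in the units of the state.
- get_obs(): the state, without advancing time (a new reading comes with each control period).
- read_camera(name): name is "scene" or "side" or "wrist"; returns the picture (480x640x3 uint8, red, green, blue); there is no depth.
- camera_params(name): a dict with "intrinsics" (3x3 intrinsics, pixels), "R" (3x3) and "t" (3): a world point X has camera coordinates R X + t. Camera axes: x right, y down, z forward; pixel columns grow to the right and rows downward; lengths in m; the calibration is good to about 2 mm. A picture is of the moment at which its call begins: read the wrist's pose just before it. camera_params takes no time and is no camera call; for the wrist camera it gives the pose at the moment of the call.
- close_job(): hands the job in; it is judged then, once.
Trained networks look in the newest picture that a camera, given by its name, has taken for a name from the list of things; names that differ only in an ending like _2 or _b are one class to them, and where a whole thing is asked for, a point or a joint stands for the part that bears it (a point fixed in the world has none). Each returns a list of dicts, best first, with "p" (0 to 1); they miss things now and then, are a little off and sometimes report something else, mostly with a low value. They report only what shows in the picture. A call takes as long as a camera call. They do not tell look-alikes from the thing itself.
- look_for(camera, target): "extent" ([left, top, width, height] as shares, 0 to 1, of the picture: columns of its width, rows of its height, round what is visible of it).
The state is a dict: "time": time; "qpos": joint angles; "dq": joint speeds; "effort": joint torques, N m; "ee_pos": TCP position; "ee_rot": TCP orientation; "force": force on the tool from outside, world axes, zero at the start; "wrist_torque": the same for the moment, N m; "grip_width": finger opening in m; "grasp_force": force on a finger pad.
Only numpy, scipy, OpenCV 4.12 (cv2) and the standard library are available. Lean on these libraries where they do the work, as an engineer would, in place of code of your own. Each camera call takes 0.05 s, during which the arm holds its last target. There are 200 camera calls.

### The job

Set the loose shaft parts out on the grey base plate in the order they go on the shaft, upright as you find them, in one straight, evenly spaced row on the line between the two bearing blocks: the aluminium pulley midway between the blocks, the brass bush midway between the pulley and the blue block, and the red hub midway between the pulley and the green block. Lay the black collar flat on top of the pulley, centred on it. Leave the jar, the spanner and the oil bottle where they are.

Things in the scene. Friction and masses are not known exactly. Their poses are not given: they have to be found in the camera images.
- base_plate: Grey painted steel plate, 120 (its x) x 460 (its y) x 10 mm high, fixed flat on the bench; its pose differs each time. Origin: centre of its underside, which is exactly below the midpoint between the two bearing blocks. The row line is its y axis; its top is 10 mm above the bench and is flat between the blocks.
- blue_block: Blue pillow-block bearing, fixed on the base plate near one end (either end): foot 110 (its x, across the plate) x 32 (its y) mm, 62 mm high, dark shaft hole along y. Origin: centre of its underside, on the plate's centre line, 190 mm from the plate's centre, z 10 mm above the bench.
- green_block: Green pillow-block bearing, the same as the blue one, fixed at the other end of the base plate, 380 mm from the blue block centre to centre. Origin: centre of its underside.
- pulley: Pale silver (bare aluminium) V-belt pulley lying flat: disc 56 mm across, 24 mm high, with a V groove round its side (42 mm across at half height, rims 6 mm high at top and bottom); flat top with a dark 20 mm bore mark, no real hole. About 0.13 kg. It starts upright on the bench beyond the plate. Origin: centre of its underside, z up.
- bush: Plain gold-coloured brass bush standing on end: cylinder 38 mm across, 40 mm high, dark bore mark on top. About 0.25 kg. It starts upright on the bench beyond the plate. Origin: centre of its underside, z up.
- hub: Red coupling hub: wide round flange at the bottom 54 mm across and 16 mm high, above it a neck 36 mm across, 32 mm high over all, dark bore mark on top. About 0.2 kg. It starts upright on the bench beyond the plate. Origin: centre of its underside, z up.
- collar: Black shaft collar lying flat: ring 40 mm outside, 21 mm inside, 14 mm high. About 0.09 kg. It starts upright on the bench beyond the plate. Origin: centre of its underside, z up.
- jar: Bystander: clear glass jar with a yellow cap, 52 mm across, 68 mm high, standing loose in the row of parts beyond the plate. Origin: centre of its underside. Leave it alone.
- spanner: Bystander: steel spanner 180 mm long lying loose on the robot's right. Origin: underside, at mid length; it lies along its x. Leave it alone.
- oil: Bystander: white oil bottle with a red cap, 52 mm across, 150 mm high, standing loose on the robot's left. Origin: centre of its underside. Leave it alone.
There are look-alikes about, which are no part of the job. Several things have the shape of the collar; the one meant has the colours described above.

How it is judged:
By the outcome, as a careful person would: the job done as asked, in the order asked, and still so for the second after the job is handed in, with the robot touching nothing.
It also fails if it takes over 90 s, if anything falls off the work surface, if the arm or the gripper's body presses on something with over 40 N, if the wrist force passes 120 N, or if a joint passes its speed limit or range.

## Working session

There is one attempt and no reset: what is moved stays moved. The work goes in short steps, Python scripts to look and compute and a tool call to move; the robot and the scene stay as the last step left them, time stands still between calls to the robot, and variables do not carry over. Pictures are saved under pics/ and viewed, at most 14 in all, crops included, and the job is handed in when it is done.

Besides the shell and the picture viewer there is one more tool, called after "Request:" as name([rows], argument=value, ...), one row to a line, values as JSON. send_rows: Moves the arm, as the interface text tells. Its arguments: {"type":"object","properties":{"series":{"type":"array","items":{"type":"array"}}},"required":["series"]}

```bash
ls; mkdir -p pics; python3 - <<'E'
from plant import *
import cv2,numpy as np
o=get_obs();print(o['time'],o['ee_pos'],np.round(o['ee_rot'],3).tolist(),o['grip_width'],tips_ahead)
ims=[]
for c in ('scene','side'):
    im=read_camera(c);cv2.imwrite(f'pics/{c}0.png',im[:,:,::-1])
    p=camera_params(c);print(c,np.round(p['intrinsics'],1).tolist(),np.round(p['R'],3).tolist(),np.round(p['t'],3).tolist())
    for n in ['blue_block','green_block','pulley','bush','hub','collar','jar','oil','spanner']:
        print(n,[(round(d['p'],2),[round(a*b) for a,b in zip(d['extent'],(640,480,640,480))]) for d in look_for(c,n)[:4]])
print(get_obs()['time'])
E
```

```text
pics
0.0 [0.20539361 0.61627591 0.24464264] [[-0.949, 0.316, -0.0], [0.316, 0.949, -0.001], [0.0, -0.001, -1.0]] 0.08531830314583205 0.014
scene [[442.8, 0.0, 319.0], [0.0, 442.8, 242.8], [0.0, 0.0, 1.0]] [[-0.699, 0.715, -0.016], [0.57, 0.543, -0.617], [-0.433, -0.44, -0.787]] [0.405, -0.314, 1.164]
blue_block [(0.89, [263, 136, 44, 38])]
green_block [(0.87, [378, 232, 49, 45])]
pulley [(0.84, [238, 212, 31, 30])]
bush [(0.64, [290, 241, 23, 26])]
hub [(0.62, [201, 193, 25, 22])]
collar [(0.96, [434, 402, 24, 25]), (0.85, [439, 352, 30, 24]), (0.8, [359, 384, 24, 25]), (0.69, [392, 334, 23, 26])]
jar [(0.74, [328, 280, 37, 44])]
oil [(0.71, [525, 282, 64, 66])]
spanner [(0.63, [190, 135, 59, 36]), (0.19, [329, 283, 33, 41])]
side [[518.8, 0.0, 317.9], [0.0, 518.8, 237.5], [0.0, 0.0, 1.0]] [[-0.951, -0.31, 0.007], [-0.25, 0.754, -0.607], [0.183, -0.579, -0.794]] [0.56, 0.142, 0.97]
blue_block [(0.6, [386, 145, 49, 34])]
green_block [(0.84, [317, 274, 60, 43]), (0.69, [239, 321, 24, 19])]
pulley [(0.8, [302, 167, 23, 23])]
bush [(0.68, [294, 209, 20, 27])]
hub [(0.74, [313, 132, 23, 21])]
collar [(0.91, [242, 367, 24, 22]), (0.83, [185, 316, 24, 24]), (0.78, [188, 373, 27, 24]), (0.77, [239, 322, 23, 17])]
jar [(0.88, [255, 248, 24, 39])]
oil [(0.82, [311, 419, 38, 58])]
spanner [(0.81, [352, 112, 70, 22])]
1.0
```

```bash
python3 - <<'E'
import cv2
im=cv2.imread('pics/scene0.png'); cv2.imwrite('pics/s1.png',cv2.resize(im[100:450,160:620],None,fx=1.7,fy=1.7,interpolation=2))
im=cv2.imread('pics/side0.png'); cv2.imwrite('pics/s2.png',cv2.resize(im[90:480,140:460],None,fx=1.5,fy=1.5,interpolation=2))
im=cv2.imread('pics/scene0.png'); cv2.imwrite('pics/s3.png',cv2.resize(im[320:440,340:480],None,fx=5,fy=5,interpolation=2))
E
```

```text
(no output)
```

View pics/s1.png

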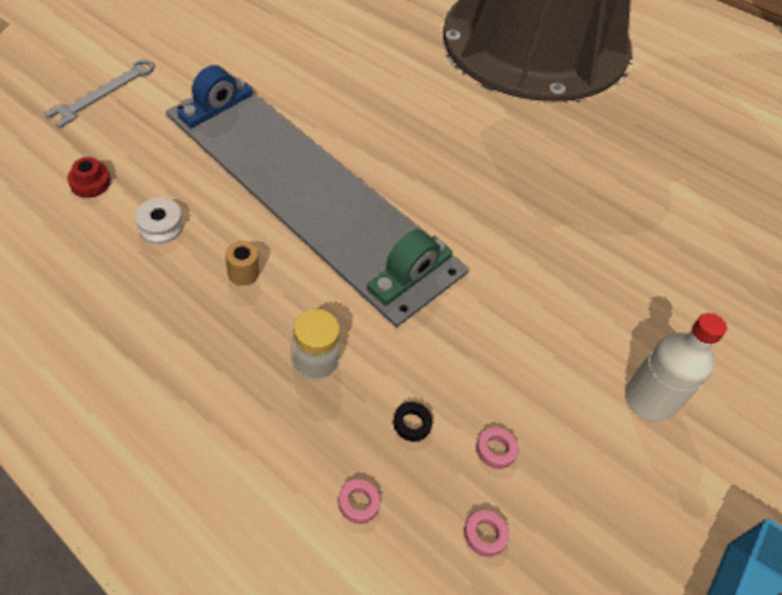

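View pics/s2.png

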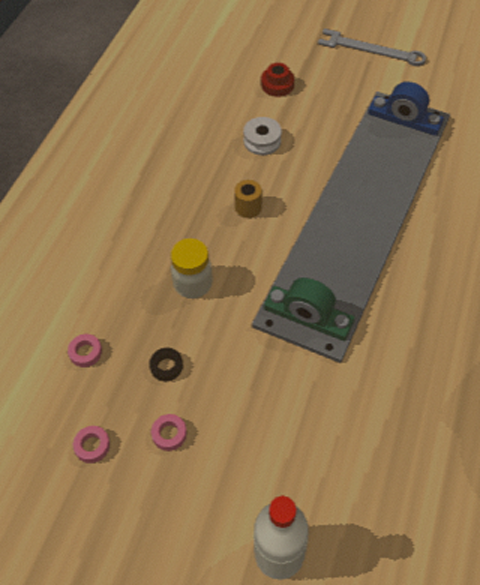

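View pics/s3.png

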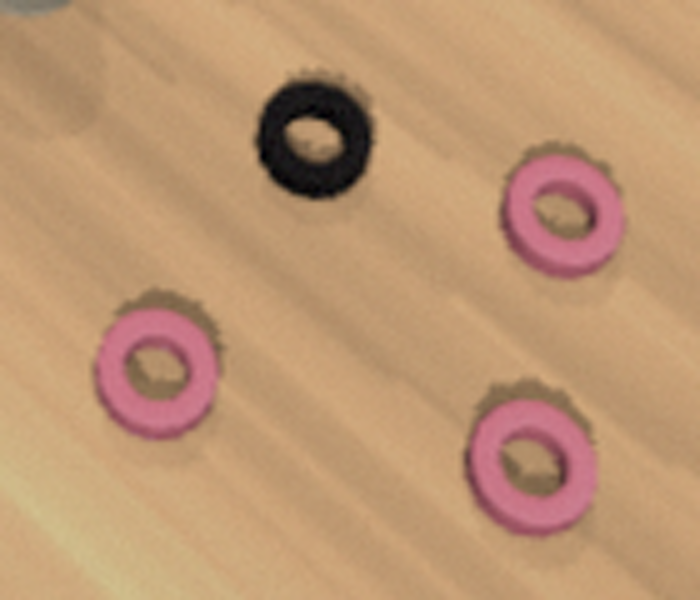

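The black ring at scene (403,347) is the collar. The pink rings at (453,363), (371,394) and (446,413) are look-alikes, and the enlarged crop confirms this. The parts run hub, pulley, bush, jar, collar beyond the plate. Blue is at the far right end and green at the near-left end.

```bash
cat > h.py <<'E'
from plant import *
import cv2,numpy as np
from scipy.optimize import least_squares
PROF={'pulley':[(.028,0),(.028,.006),(.028,.018),(.028,.024)],'bush':[(.019,0),(.019,.04)],'hub':[(.027,0),(.027,.016),(.018,.032)],
 'collar':[(.02,0),(.02,.014)],'jar':[(.026,0),(.026,.068)]}
def proj(p,X):
    c=np.asarray(X)@p['R'].T+p['t']; u=c@p['intrinsics'].T; return u[:,:2]/u[:,2:]
def bbox(p,n,x,y,z0=0):
    a=np.linspace(0,2*np.pi,73)
    X=np.vstack([np.c_[x+r*np.cos(a),y+r*np.sin(a),0*a+h+z0] for r,h in PROF[n]])
    u=proj(p,X); return np.r_[u.min(0),u.max(0)]
def backproj(p,uv,z):
    d=np.linalg.inv(p['intrinsics'])@np.r_[uv,1]; d=p['R'].T@d; c=-p['R'].T@p['t']
    return (c+d*(z-c[2])/d[2])[:2]
def fit(n,obs,z0=0):  # obs: list of (params, [l,t,r,b] px)
    x0=backproj(obs[0][0],[(obs[0][1][0]+obs[0][1][2])/2,(obs[0][1][1]+obs[0][1][3])/2],z0+.01)
    f=lambda v:np.concatenate([bbox(p,n,*v,z0)-b for p,b in obs])
    s=least_squares(f,x0,loss='soft_l1'); return s.x,s.fun
def ext(e): l,t,w,h=e['extent']; return np.array([l*640,t*480,(l+w)*640,(t+h)*480])
E
python3 - <<'E'
from h import *
S,D=camera_params('scene'),camera_params('side')
B={'pulley':([238,212,31,30],[302,167,23,23]),'bush':([290,241,23,26],[294,209,20,27]),'hub':([201,193,25,22],[313,132,23,21]),
'collar':([392,334,23,26],[239,322,23,17]),'jar':([328,280,37,44],[255,248,24,39])}
k=lambda b:np.array([b[0],b[1],b[0]+b[2],b[1]+b[3]])
for n,(a,b) in B.items():
    for o in ([(S,k(a)),(D,k(b))],[(S,k(a))],[(D,k(b))]): x,r=fit(n,o); print(n,x.round(4),r.round(1))
for u in ([258.2,166.5],[394.1,290],[435.3,257.6]): print('S',backproj(S,u,.01).round(4))
for u in ([440,162],[368,328.7],[308.7,306.7]): print('D',backproj(D,u,.01).round(4))
w=camera_params('wrist');print(w['intrinsics'].round(1).tolist(),(-w['R'].T@w['t']).round(3),w['R'].round(3).tolist())
E
```

```text
pulley [ 0.6409 -0.1378] [ 0.1  2.5 -2.9  0.   0.2 -0.4  2.5  2.3]
pulley [ 0.6371 -0.138 ] [ 1.5  1.5 -1.6 -1.1]
pulley [ 0.6449 -0.1403] [-1.1 -1.5  1.1  1.2]
bush [ 0.6208 -0.0076] [ 1.7 -0.3 -1.3  1.   0.9  0.1 -0.4 -0.4]
bush [ 0.6205 -0.0086] [ 1.4 -0.6 -1.6  0.6]
bush [ 0.6211 -0.007 ] [ 0.6  0.3 -0.7 -0.2]
hub [ 0.6553 -0.2561] [-0.9 -1.6 -0.   1.3  0.3 -0.   0.2  2.2]
hub [ 0.6545 -0.2555] [-0.4 -1.6  0.4  1.3]
hub [ 0.6571 -0.2598] [ 0.1 -1.2 -0.1  1.1]
collar [0.6326 0.256 ] [-1.1  0.4  0.1 -0.8 -0.1 -0.2  0.   6.5]
collar [0.6324 0.2568] [-0.6  0.6  0.6 -0.6]
collar [0.6356 0.2487] [ 0.  -4.1 -0.   2.5]
jar [0.6492 0.1328] [ 2.1 -0.3 -4.9  0.1 -4.4 -1.   1.7  2.8]
jar [0.6463 0.1363] [ 4.6 -0.2 -2.2  0.2]
jar [0.6465 0.1289] [-2.2 -2.2  3.7  1.5]
S [ 0.505  -0.2765]
S [0.5537 0.1736]
S [0.4371 0.1856]
D [ 0.385  -0.2833]
D [0.4345 0.1821]
D [0.5506 0.1727]
[[344.2, 0.0, 318.7], [0.0, 344.2, 239.4], [0.0, 0.0, 1.0]] [0.129 0.641 0.375] [[0.315, 0.949, 0.001], [0.9, -0.3, 0.316], [0.3, -0.099, -0.949]]
```

Request:
send_rows([
  [[-52.2,-47.6,0],[0,0,1.356],8.5],
  [[-52.2,-47.6,0],[0,0,1.356],8.5],
  [[-52.2,-47.6,0],[0,0,1.356],8.5],
  [[-52.2,-47.6,0],[0,0,1.356],8.5],
  [[-52.2,-47.6,0],[0,0,1.356],8.5],
  [[-52.2,-47.6,0],[0,0,1.356],8.5],
  [[-52.2,-47.6,0],[0,0,1.356],8.5],
  [[-52.2,-47.6,0],[0,0,1.356],8.5],
  [[-52.2,-47.6,0],[0,0,1.356],8.5],
  [[-52.2,-47.6,0],[0,0,1.356],8.5],
  [[-52.2,-47.6,0],[0,0,1.356],8.5],
  [[-52.2,-47.6,0],[0,0,1.356],8.5],
])

```text
time: 2.2
ee_pos: [0.4991, 0.0909, 0.2456]
ee_rot: [[0.107, 0.994, 0.001], [0.994, -0.107, 0.0], [0.0, 0.001, -1.0]]
force: [0.7, 0.8, 0.1]
grip_width: 0.0848
grasp_force: 0.0
```

```bash
cat >> h.py <<'E'
def go(x,y,z,th):  # th: world heading of tool x, deg; tool down. prints the shift (cm) and turn (rad) from the present pose
    from scipy.spatial.transform import Rotation as Ro
    o=get_obs();R=np.array(o['ee_rot']);c,s=np.cos(np.radians(th)),np.sin(np.radians(th))
    T=np.array([[c,s,0],[s,-c,0],[0,0,-1]])
    print('t',o['time'],'pos',np.round(o['ee_pos'],4),'shift',np.round(R.T@(np.array([x,y,z])-o['ee_pos'])*100,2).tolist(),'turn',Ro.from_matrix(R.T@T).as_rotvec().round(3).tolist(),'w',round(o['grip_width'],4),'F',np.round(o['force'],1))
E
python3 -c "
from h import *
go(.55,0,.245,83.9)"
```

```text
t 2.2 pos [0.4991 0.0909 0.2456] shift [-8.49, 6.04, 0.06] turn [0.001, -0.0, -0.001] w 0.0848 F [0.7 0.8 0.1]
```

Request:
send_rows([
  [[-8.5,6.0,0],[0,0,0],8.5],
  [[-8.5,6.0,0],[0,0,0],8.5],
  [[-8.5,6.0,0],[0,0,0],8.5],
  [[-8.5,6.0,0],[0,0,0],8.5],
])

```text
time: 2.6
ee_pos: [0.5492, 0.0007, 0.2451]
ee_rot: [[0.109, 0.994, -0.0], [0.994, -0.109, 0.0], [0.0, -0.0, -1.0]]
force: [-0.2, 0.7, 0.4]
grip_width: 0.0852
grasp_force: 0.0
```

```bash
python3 - <<'E'
from h import *
go(.55,0,.245,83.9)
p=camera_params('wrist');im=read_camera('wrist');cv2.imwrite('pics/w1.png',im[:,:,::-1]);np.save('w1.npy',p,allow_pickle=True)
for n in ['pulley','bush','hub','blue_block','green_block','jar']:
    for e in look_for('wrist',n)[:2]:
        b=ext(e); print(n,round(e['p'],2),b.round(),*( [v.round(4) for v in fit(n,[(p,b)])] if n in PROF else []))
E
```

```text
t 2.6 pos [0.5492 0.0007 0.2451] shift [-0.06, 0.09, 0.01] turn [-0.0, -0.0, -0.003] w 0.0852 F [-0.2  0.7  0.4]
pulley 0.75 [383. 281. 434. 334.] [ 0.6416 -0.1358] [-0.5441  0.4135  0.5049 -0.4014]
bush 0.89 [367. 187. 408. 232.] [ 0.6199 -0.0102] [-1.5166  0.4795  1.1347 -0.4208]
hub 0.68 [400. 368. 437. 412.] [ 0.6508 -0.259 ] [-5.1413 -1.0732  2.8928  1.2952]
blue_block 0.7 [216. 385. 302. 434.]
blue_block 0.52 [178.  38. 299.  91.]
green_block 0.72 [180.  37. 300.  92.]
jar 0.91 [380.  13. 451.  90.] [0.6443 0.128 ] [-6.2683 -0.8239  1.3142  3.1809]
```

View pics/w1.png

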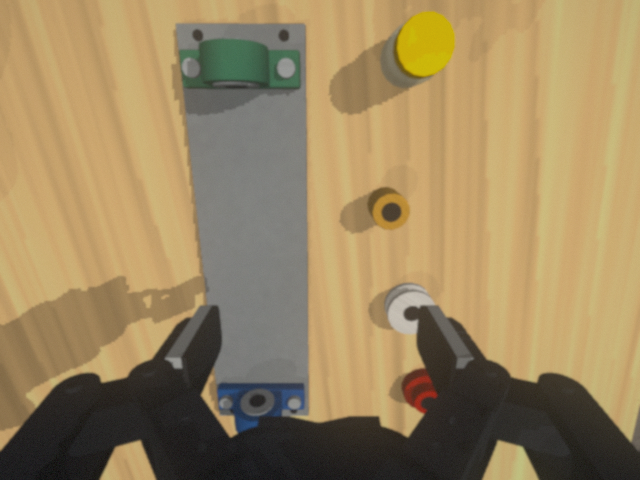

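The wrist picture shows the plate from x=180–308, the green block at the top (240,65), and the blue block at the bottom (260,400). The bush is at (390,210), the pulley at (410,310), and the hub is partly hidden at (422,390). Next I fit the plate pose from its edges.

```bash
cat > plate.py <<'E'
from h import *
def sat(im):
    m=im.astype(np.float32); return cv2.GaussianBlur(m.max(2)-m.min(2),(0,0),1.0)
def W(v,pts): 
    c,s=np.cos(v[2]),np.sin(v[2]); P=np.asarray(pts,float); return np.c_[v[0]+c*P[:,0]-s*P[:,1],v[1]+s*P[:,0]+c*P[:,1],P[:,2]]
def edges(v,cam):  # silhouette edge samples and outward normals (plate frame, +y to green)
    C=-cam['R'].T@cam['t']; t=np.linspace(-.15,.15,31); o=[]
    for sx in (1,-1):
        N=W([0,0,v[2]],[[sx,0,0]])[0]; q=W(v,[[sx*.06,0,0]])[0]
        z=0. if N[:2]@(C-q)[:2]>0 else .01
        o+=[(np.c_[0*t+sx*.06,t,0*t+z],np.array([sx*.02,0,0]))]
    N=W([0,0,v[2]],[[0,1,0]])[0]; q=W(v,[[0,.23,0]])[0]; z=0. if N[:2]@(C-q)[:2]>0 else .01
    u=np.linspace(-.05,.05,15); o+=[(np.c_[u,0*u+.23,0*u+z],np.array([0,.02,0]))]
    return o
def measure(v,cam,S,rad):
    out=[]
    for P,n in edges(v,cam):
        a=proj(cam,W(v,P)); b=proj(cam,W(v,P+n)); d=(b-a)/np.linalg.norm(b-a,axis=1)[:,None]
        k=np.arange(-rad,rad+.1,.25)
        M=(a[:,None]+k[None,:,None]*d[:,None]).astype(np.float32)
        ok=((M[:,[0,-1]]>2)&(M[:,[0,-1]]<np.array([637,477]))).all((1,2))
        g=np.gradient(cv2.remap(S,M[...,0],M[...,1],cv2.INTER_LINEAR),axis=1)
        i=g.argmax(1); ok&=g.max(1)>1.5
        out.append((P[ok],(a+k[i][:,None]*d)[ok],d[ok]))
    return out
def solve(v,views):
    for rad in (10,6,4,3):
        m=[(c,measure(v,c,S,rad)) for c,S in views]
        f=lambda v:np.concatenate([((proj(c,W(v,P))-q)*d).sum(1) for c,o in m for P,q,d in o if len(P)])
        s=least_squares(f,v,loss='soft_l1',f_scale=.5); v=s.x
    print(np.r_[v[:2],np.degrees(v[2])].round(4),'rms',np.sqrt(np.median(s.fun**2)).round(2),[[len(P) for P,_,_ in o] for c,o in m],[[ (((proj(c,W(v,P))-q)*d).sum(1)).mean().round(2) for P,q,d in o if len(P)] for c,o in m])
    return v
E
python3 - <<'E'
from plate import *
V=[(camera_params('scene'),sat(cv2.imread('pics/scene0.png'))),(camera_params('side'),sat(cv2.imread('pics/side0.png'))),(np.load('w1.npy',allow_pickle=True).item(),sat(cv2.imread('pics/w1.png')))]
v=np.array([.4695,-.0506,-np.radians(6.1)])
for q in (V[:1],V[1:2],V[2:],V): solve(v,q)
E
```

```text
[ 0.4692 -0.0496 -6.4546] rms 0.16 [[31, 31, 15]] [[np.float64(0.12), np.float64(0.14), np.float64(-0.01)]]
[ 0.4687 -0.0515 -6.549 ] rms 0.23 [[31, 31, 15]] [[np.float64(0.1), np.float64(0.12), np.float64(-0.02)]]
[ 0.4698 -0.0512 -6.4853] rms 0.25 [[31, 22, 15]] [[np.float64(0.02), np.float64(0.04), np.float64(-0.01)]]
[ 0.4695 -0.0511 -6.5051] rms 0.27 [[31, 31, 15], [31, 31, 15], [31, 22, 15]] [[np.float64(0.34), np.float64(0.09), np.float64(-0.8)], [np.float64(0.4), np.float64(-0.3), np.float64(0.26)], [np.float64(-0.31), np.float64(0.42), np.float64(0.09)]]
```

Plate centre is (0.4695, -0.0510) with yaw -6.5°, and all three cameras agree. The targets are pulley (0.4695, -0.0510), hub (0.4803, 0.0434) and bush (0.4587, -0.1454).

```bash
python3 -c "
from h import *
go(.641,-.137,.017,83.5)"
```

```text
t 2.95 pos [0.5486 0.003  0.2455] shift [-12.95, 10.66, 22.85] turn [0.0, -0.0, 0.008] w 0.0848 F [-1.5  0.3  0.2]
```

```bash
python3 - <<'E'
from h import *
for i in range(5):
    read_camera('scene'); o=get_obs(); p=camera_params('wrist'); print(o['time'],np.round(o['ee_pos'],4),np.round(o['qpos'],3),(-p['R'].T@p['t']).round(4))
E
```

```text
3.0 [0.5486 0.0028 0.2455] [ -2.874  19.415 104.859   0.     55.718   3.182] [0.5576 0.0828 0.3753]
3.05 [0.5487 0.0026 0.2454] [-2.8890e+00  1.9422e+01  1.0485e+02 -2.0000e-03  5.5721e+01  3.1780e+00] [0.5577 0.0827 0.3753]
3.1 [0.5488 0.0025 0.2454] [-2.90400e+00  1.94270e+01  1.04845e+02 -1.00000e-03  5.57180e+01
  3.17700e+00] [0.5578 0.0825 0.3753]
3.15 [0.5488 0.0024 0.2454] [-2.92000e+00  1.94310e+01  1.04841e+02  1.00000e-03  5.57190e+01
  3.17600e+00] [0.5578 0.0824 0.3752]
3.2 [0.5488 0.0022 0.2454] [ -2.933  19.437 104.839   0.     55.719   3.177] [0.5579 0.0822 0.3752]
```

Request:
send_rows([
  [[-6.5,5.3,5],[0,0,0.008],8.5],
  [[-12.9,10.65,10],[0,0,0.008],8.5],
  [[-12.9,10.65,14],[0,0,0.008],8.5],
  [[-12.9,10.65,18],[0,0,0.008],8.5],
  [[-12.9,10.65,20.5],[0,0,0.008],8.5],
  [[-12.9,10.65,22.8],[0,0,0.008],8.5],
  [[-12.9,10.65,22.8],[0,0,0.008],8.5],
  [[-12.9,10.65,22.8],[0,0,0.008],8.5],
  [[-12.9,10.65,22.8],[0,0,0.008],8.5],
])

```text
time: 4.1
ee_pos: [0.6422, -0.1375, 0.0198]
ee_rot: [[0.114, 0.993, 0.003], [0.993, -0.114, -0.001], [-0.0, 0.003, -1.0]]
force: [0.0, 0.7, 1.5]
grip_width: 0.0853
grasp_force: 0.0
```

```bash
python3 - <<'E'
from h import *
im=read_camera('wrist');cv2.imwrite('pics/w2.png',im[:,:,::-1])
go(.641,-.137,.017,83.5)
E
```

```text
t 4.15 pos [ 0.6425 -0.1376  0.0202] shift [0.04, -0.16, 0.32] turn [0.004, 0.001, -0.001] w 0.085 F [-0.1 -0.4  0.2]
```

View pics/w2.png

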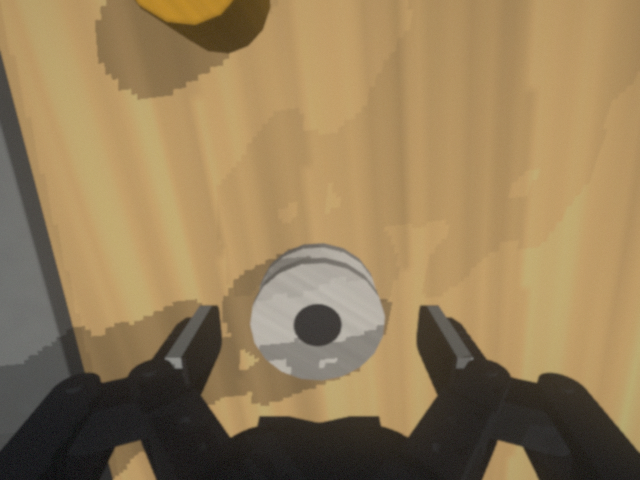

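The pulley is centred between the fingers (bore at (318,325), fingers at 219 and 418). I check its bore position along the tool's x.

```bash
python3 - <<'E'
from h import *
p=camera_params('wrist');print(backproj(p,[318,325],.024).round(4), proj(p,[get_obs()['ee_pos']]).round(1)); go(.641,-.137,.017,83.5)
print([ (ext(e).round(),fit('pulley',[(p,ext(e))])[0].round(4)) for e in look_for('wrist','pulley')[:1]])
E
```

```text
[ 0.6428 -0.137 ] [[317.4 321.5]]
t 4.15 pos [ 0.6425 -0.1376  0.0202] shift [0.04, -0.16, 0.32] turn [0.004, 0.001, -0.001] w 0.085 F [-0.1 -0.4  0.2]
[(array([251., 242., 385., 380.]), array([ 0.6428, -0.1367]))]
```

Request:
send_rows([
  [[0.1,0,0.2],[0,0,0],8.5],
  [[0.1,0,0.2],[0,0,0],4.5],
  [[0.1,0,0.2],[0,0,0],4.5],
  [[0.1,0,0.2],[0,0,0],4.5],
  [[0.1,0,0.2],[0,0,0],4.5],
  [[0.1,0,0.2],[0,0,0],4.5],
  [[0.1,0,0.2],[0,0,0],4.5],
  [[0.1,0,0.2],[0,0,0],4.5],
])

```text
time: 5.0
ee_pos: [0.6413, -0.1366, 0.0163]
ee_rot: [[0.115, 0.993, 0.001], [0.993, -0.115, -0.0], [-0.0, 0.001, -1.0]]
force: [-3.6, 1.2, 15.8]
grip_width: 0.0535
grasp_force: 61.4
```

```bash
python3 -c "
from h import *
p=camera_params('wrist');read_camera('wrist');print([ (ext(e).round(),fit('pulley',[(p,ext(e))])[0].round(4)) for e in look_for('wrist','pulley')[:1]])
go(.4695,-.051,.027,83.5)"
```

```text
[(array([251., 244., 388., 387.]), array([ 0.6423, -0.1356]))]
t 5.1 pos [ 0.6413 -0.1366  0.0163] shift [6.53, -18.05, -1.08] turn [0.001, 0.0, -0.002] w 0.0535 F [-3.9  1.7 15.3]
```

Request:
send_rows([
  [[0,0,-0.5],[0,0,0],4.5],
  [[0,0,-2],[0,0,0],4.5],
  [[0,0,-5],[0,0,0],4.5],
  [[0,0,-8],[0,0,0],4.5],
  [[0,0,-8],[0,0,0],4.5],
  [[0,0,-8],[0,0,0],4.5],
])

```text
time: 5.7
ee_pos: [0.6416, -0.1368, 0.0966]
ee_rot: [[0.115, 0.993, 0.002], [0.993, -0.115, -0.0], [-0.0, 0.002, -1.0]]
force: [0.8, -0.3, -1.6]
grip_width: 0.0531
grasp_force: 63.8
```

```bash
python3 -c "
from h import *
p=camera_params('wrist');im=read_camera('wrist');cv2.imwrite('pics/w3.png',im[:,:,::-1])
for z in (.076,.080,.084): print([ (ext(e).round(),fit('pulley',[(p,ext(e))],z)) for e in look_for('wrist','pulley')[:1]])
go(.4695,-.051,.027,83.5)"
```

```text
[(array([252., 245., 386., 388.]), (array([ 0.64237194, -0.13782102]), array([ 0.75149174,  1.32895567, -0.75683668, -5.95651293])))]
[(array([252., 245., 386., 388.]), (array([ 0.6424935 , -0.13665302]), array([-1.19735851,  1.84587961,  1.20529492, -1.67042149])))]
[(array([252., 245., 386., 388.]), (array([ 0.64278599, -0.13426181]), array([-3.38669576, -0.26031943,  3.56585041,  0.49861865])))]
t 5.9 pos [ 0.6404 -0.1365  0.0943] shift [6.53, -17.94, 6.77] turn [-0.002, -0.0, -0.002] w 0.0534 F [ 0.4  0.5 -1.1]
```

View pics/w3.png

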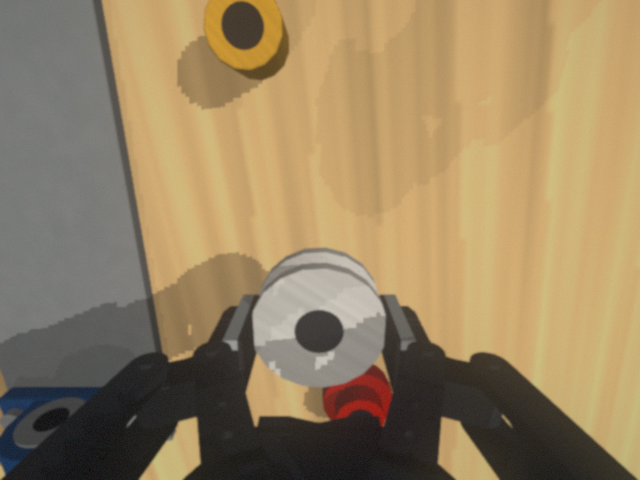

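The pulley is held level between the pads, bore at (318,330). Next I move it over the plate centre.

Request:
send_rows([
  [[1.6,-4.5,-0.5],[0,0,0],4.5],
  [[3.3,-9,-0.5],[0,0,0],4.5],
  [[4.9,-13.5,0],[0,0,0],4.5],
  [[6.5,-18,2],[0,0,0],4.5],
  [[6.5,-18,4.5],[0,0,0],4.5],
  [[6.5,-18,5.7],[0,0,0],4.5],
  [[6.5,-18,5.7],[0,0,0],4.5],
  [[6.5,-18,5.7],[0,0,0],4.5],
  [[6.5,-18,5.7],[0,0,0],4.5],
  [[6.5,-18,5.7],[0,0,0],4.5],
])

```text
time: 6.9
ee_pos: [0.4706, -0.0518, 0.0389]
ee_rot: [[0.115, 0.993, 0.001], [0.993, -0.115, -0.0], [-0.0, 0.001, -1.0]]
force: [-0.3, -0.3, -1.9]
grip_width: 0.0533
grasp_force: 64.0
```

```bash
python3 -c "
from plate import *
p=camera_params('wrist');im=read_camera('wrist');p=camera_params('wrist');cv2.imwrite('pics/w4.png',im[:,:,::-1])
print([ (ext(e).round(),fit('pulley',[(p,ext(e))],.02)) for e in look_for('wrist','pulley')[:1]])
v=np.array([.4692,-.051,-np.radians(6.5)])
try: solve(v,[(p,sat(im))])
except Exception as e: print(e)
go(.469,-.051,.027,83.5)"
```

```text
[(array([251., 245., 386., 388.]), (array([ 0.4709834 , -0.05203808]), array([ 0.49623697,  1.38811857, -0.4986296 , -4.62097791])))]
[ 0.4698 -0.0514 -6.4018] rms 0.26 [[16, 16, 0]] [[np.float64(-0.01), np.float64(-0.0)]]
t 7.0 pos [ 0.4703 -0.0517  0.0388] shift [0.05, -0.14, 1.18] turn [0.001, 0.0, -0.002] w 0.0534 F [ 0.8  0.2 -1.8]
```

Request:
send_rows([
  [[0.05,-0.13,0.7],[0,0,0],4.5],
  [[0.05,-0.13,1.1],[0,0,0],4.5],
  [[0.05,-0.13,1.2],[0,0,0],4.5],
  [[0.05,-0.13,1.2],[0,0,0],4.5],
  [[0.05,-0.13,1.2],[0,0,0],4.5],
])

```text
time: 7.5
ee_pos: [0.4682, -0.0507, 0.0263]
ee_rot: [[0.115, 0.993, -0.0], [0.993, -0.115, 0.0], [0.0, -0.0, -1.0]]
force: [-2.5, 0.7, 10.8]
grip_width: 0.0537
grasp_force: 66.0
```

Request:
send_rows([
  [[0.05,0,0],[0,0,0],8.5],
  [[0.05,0,0],[0,0,0],8.5],
  [[0.05,0,0],[0,0,0],8.5],
  [[0.05,0,0],[0,0,0],8.5],
  [[0,0,-2],[0,0,0],8.5],
  [[0,0,-6],[0,0,0],8.5],
  [[0,0,-11],[0,0,0],8.5],
  [[0,0,-14],[0,0,0],8.5],
  [[0,0,-14],[0,0,0],8.5],
  [[0,0,-14],[0,0,0],8.5],
])

```text
time: 8.5
ee_pos: [0.4688, -0.0508, 0.1668]
ee_rot: [[0.115, 0.993, 0.002], [0.993, -0.115, -0.0], [-0.0, 0.002, -1.0]]
force: [-0.1, -0.0, -0.5]
grip_width: 0.085
grasp_force: 0.0
```

```bash
python3 - <<'E'
from plate import *
views=[];obs=[]
for c in ('wrist','scene','side'):
    im=read_camera(c);p=camera_params(c);e=look_for(c,'pulley')[:1]
    v=solve(np.array([.4692,-.051,-np.radians(6.5)]),[(p,sat(im))])
    if e: print(c,round(e[0]['p'],2),ext(e[0]).round(),*[q.round(4) for q in fit('pulley',[(p,ext(e[0]))],.01)])
    cv2.imwrite(f'pics/a_{c}.png',im[:,:,::-1])
go(.620,-.010,.025,83.5)
E
```

```text
[ 0.4676 -0.0649 -6.3892] rms 0.24 [[31, 31, 0]] [[np.float64(-0.01), np.float64(-0.01)]]
wrist 0.68 [283. 191. 354. 263.] [ 0.4683 -0.0502] [ 0.2481 -0.0943 -0.2483  0.0818]
[ 0.4693 -0.0496 -6.4033] rms 0.22 [[31, 28, 15]] [[np.float64(0.14), np.float64(0.16), np.float64(-0.02)]]
scene 0.84 [327. 188. 354. 217.] [ 0.4653 -0.0467] [ 0.5304  1.5622 -0.5267 -1.1896]
[ 0.4687 -0.0517 -6.5331] rms 0.19 [[31, 31, 15]] [[np.float64(0.13), np.float64(0.14), np.float64(-0.02)]]
side 0.93 [368. 214. 394. 239.] [ 0.468  -0.0464] [-1.0794 -1.7448  1.0383  1.2856]
t 8.8 pos [ 0.4679 -0.0507  0.1653] shift [5.79, 14.67, 14.0] turn [-0.002, -0.0, -0.002] w 0.0848 F [-0.6 -0.7 -0.1]
```

Request:
send_rows([
  [[1.5,3.7,0],[0,0,0],8.5],
  [[2.9,7.4,1],[0,0,0],8.5],
  [[4.4,11,3],[0,0,0],8.5],
  [[5.8,14.7,6],[0,0,0],8.5],
  [[5.8,14.7,10],[0,0,0],8.5],
  [[5.8,14.7,13],[0,0,0],8.5],
  [[5.8,14.7,14],[0,0,0],8.5],
  [[5.8,14.7,14],[0,0,0],8.5],
  [[5.8,14.7,14],[0,0,0],8.5],
  [[5.8,14.7,14],[0,0,0],8.5],
])

```text
time: 9.8
ee_pos: [0.6222, -0.0102, 0.028]
ee_rot: [[0.115, 0.993, 0.002], [0.993, -0.115, -0.0], [0.0, 0.002, -1.0]]
force: [-0.3, 0.8, 0.5]
grip_width: 0.0849
grasp_force: 0.0
```

```bash
cat >> h.py <<'E'
def see(n,z0=0,save=None):
    im=read_camera('wrist');p=camera_params('wrist')
    if save: cv2.imwrite(f'pics/{save}.png',im[:,:,::-1])
    for e in look_for('wrist',n)[:2]:
        b=ext(e);x,r=fit(n,[(p,b)],z0); print(n,round(e['p'],2),b.round(),x.round(4),r.round(1))
        o=get_obs();d=np.r_[x,o['ee_pos'][2]]-o['ee_pos'];print('  rel to tcp in tool axes, cm',np.round(np.array(o['ee_rot']).T@d*100,2))
    return im,p
E
python3 -c "
from h import *
see('bush',save='w5')
go(.620,-.010,.022,83.5)"
```

```text
bush 0.82 [265. 256. 361. 377.] [ 0.6205 -0.0099] [ 0.6  0.5 -0.6 -0.5]
  rel to tcp in tool axes, cm [ 0.01 -0.16 -0.  ]
bush 0.3 [  0.   0. 156. 479.] [0.5299 0.0338] [   0.4  189.6   -0.6 -172.2]
  rel to tcp in tool axes, cm [ 3.31 -9.66 -0.02]
t 9.9 pos [ 0.6221 -0.0102  0.0279] shift [-0.0, -0.21, 0.59] turn [0.002, -0.0, -0.002] w 0.0851 F [ 0.2 -0.5  0.2]
```

View pics/w5.png

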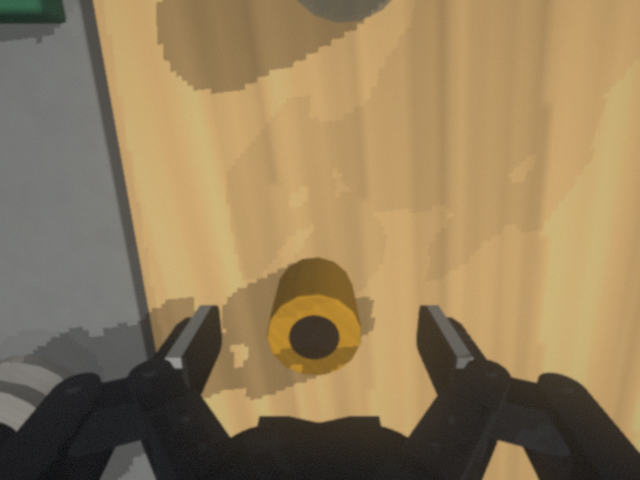

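The bush stands centred at (314,338) between the fingers.

Request:
send_rows([
  [[0,-0.17,0.6],[0,0,0],8.5],
  [[0,-0.17,0.6],[0,0,0],3],
  [[0,-0.17,0.6],[0,0,0],3],
  [[0,-0.17,0.6],[0,0,0],3],
  [[0,-0.17,0.6],[0,0,0],3],
  [[0,-0.17,0.6],[0,0,0],3],
  [[0,-0.17,0.6],[0,0,0],3],
  [[0,-0.17,0.6],[0,0,0],3],
  [[0,-0.17,0.6],[0,0,0],3],
  [[0,-0.17,0.6],[0,0,0],3],
])

```text
time: 10.9
ee_pos: [0.6196, -0.0098, 0.0207]
ee_rot: [[0.115, 0.993, 0.0], [0.993, -0.115, -0.0], [0.0, 0.0, -1.0]]
force: [-2.0, -0.5, 5.5]
grip_width: 0.0366
grasp_force: 59.7
```

```bash
python3 -c "
from h import *
go(.4587,-.1454,.04,83.5)"
```

```text
t 10.9 pos [ 0.6196 -0.0098  0.0207] shift [-15.31, -14.43, -1.94] turn [0.0, -0.0, -0.002] w 0.0366 F [-2.  -0.5  5.5]
```

Request:
send_rows([
  [[0,0,-2],[0,0,0],3],
  [[0,0,-5],[0,0,0],3],
  [[0,0,-8],[0,0,0],3],
  [[-3.1,-2.9,-8],[0,0,0],3],
  [[-6.2,-5.8,-8],[0,0,0],3],
  [[-9.2,-8.7,-8],[0,0,0],3],
  [[-12.3,-11.6,-8],[0,0,0],3],
  [[-15.3,-14.4,-7],[0,0,0],3],
  [[-15.3,-14.4,-4],[0,0,0],3],
  [[-15.3,-14.4,-2],[0,0,0],3],
  [[-15.3,-14.4,-2],[0,0,0],3],
  [[-15.3,-14.4,-2],[0,0,0],3],
])

```text
time: 12.1
ee_pos: [0.4588, -0.1452, 0.0404]
ee_rot: [[0.115, 0.993, -0.001], [0.993, -0.115, 0.0], [0.0, -0.001, -1.0]]
force: [0.1, -0.1, -2.9]
grip_width: 0.0365
grasp_force: 60.7
```

Request:
send_rows([
  [[0,0,0],[0,0,0],3],
  [[0,0,0],[0,0,0],3],
])

```text
time: 12.3
ee_pos: [0.4596, -0.1454, 0.0412]
ee_rot: [[0.114, 0.993, 0.001], [0.993, -0.114, -0.001], [-0.0, 0.002, -1.0]]
force: [-0.1, -0.8, -1.1]
grip_width: 0.0366
grasp_force: 60.7
```

```bash
python3 -c "
from plate import *
z=get_obs()['ee_pos'][2]-.0207
im,p=see('bush',z,save='w6')
solve(np.array([.4692,-.051,-np.radians(6.5)]),[(p,sat(im))])
for e in look_for('wrist','pulley')[:1]: print(ext(e).round(),fit('pulley',[(p,ext(e))],.01))
go(.4587,-.1454,.031,83.5)"
```

```text
bush 0.82 [273. 261. 366. 392.] [ 0.4602 -0.1461] [-3.6  2.4  3.7 -1.2]
  rel to tcp in tool axes, cm [-0.07  0.08  0.  ]
[ 0.4698 -0.0514 -6.368 ] rms 0.25 [[17, 17, 0]] [[np.float64(-0.03), np.float64(0.01)]]
[235.   0. 390. 162.] (array([ 0.4684898 , -0.05245872]), array([ 0.99296715, -1.39138111, -0.99847187,  4.05747241]))
t 12.45 pos [ 0.4593 -0.1453  0.0409] shift [-0.01, -0.06, 0.99] turn [0.001, 0.0, -0.001] w 0.0365 F [-0.8  0.3 -2.4]
```

View pics/w6.png

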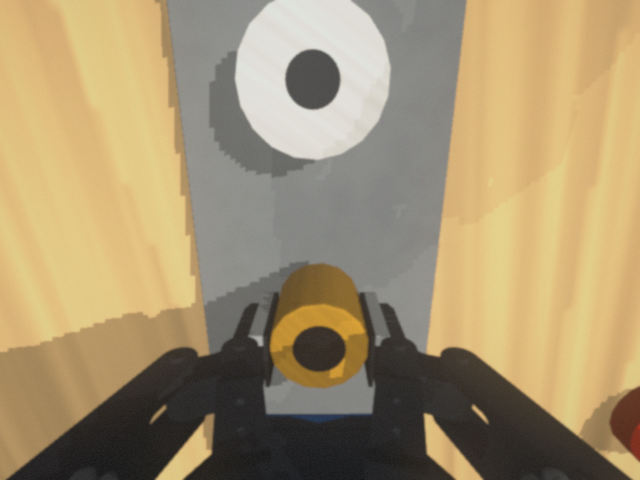

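The bush is held upright at (318,347) over the plate, with the pulley at (313,80) ahead of it. Lower and release.

Request:
send_rows([
  [[0,-0.12,0.6],[0,0,0],3],
  [[0,-0.12,1.0],[0,0,0],3],
  [[0,-0.12,1.05],[0,0,0],3],
  [[0,-0.12,1.05],[0,0,0],3],
  [[0,-0.12,1.05],[0,0,0],3],
])

```text
time: 12.95
ee_pos: [0.4579, -0.1452, 0.0297]
ee_rot: [[0.115, 0.993, 0.0], [0.993, -0.115, -0.0], [-0.0, 0.0, -1.0]]
force: [-0.4, 1.2, 7.1]
grip_width: 0.0368
grasp_force: 63.9
```

Request:
send_rows([
  [[0,0,0],[0,0,0],7.5],
  [[0,0,0],[0,0,0],7.5],
  [[0,0,0],[0,0,0],7.5],
  [[0,0,0],[0,0,0],7.5],
  [[0,0,-2],[0,0,0],8.5],
  [[0,0,-6],[0,0,0],8.5],
  [[0,0,-10],[0,0,0],8.5],
  [[0,0,-13],[0,0,0],8.5],
  [[0,0,-13],[0,0,0],8.5],
  [[0,0,-13],[0,0,0],8.5],
])

```text
time: 13.95
ee_pos: [0.458, -0.1453, 0.1603]
ee_rot: [[0.115, 0.993, 0.001], [0.993, -0.115, -0.001], [-0.0, 0.002, -1.0]]
force: [0.1, -0.4, -0.7]
grip_width: 0.085
grasp_force: 0.0
```

```bash
python3 -c "
from plate import *
im,p=see('bush',.01)
solve(np.array([.4692,-.051,-np.radians(6.5)]),[(p,sat(im))])
for e in look_for('wrist','pulley')[:1]: print(ext(e).round(),fit('pulley',[(p,ext(e))],.01))
go(.6545,-.2575,.017,83.5)"
```

```text
bush 0.72 [297. 204. 341. 265.] [ 0.4581 -0.1457] [-3.8 -0.4  3.9  0.5]
  rel to tcp in tool axes, cm [-0.06  0.11 -0.  ]
[ 0.4679 -0.0605 -6.3755] rms 0.23 [[23, 23, 0]] [[np.float64(0.02), np.float64(0.03)]]
[274.  54. 358. 143.] (array([ 0.46721684, -0.04866535]), array([ 1.21062589,  0.77517719, -1.21366865, -1.20181515]))
t 14.1 pos [ 0.457  -0.1449  0.1588] shift [-8.92, 20.94, 14.13] turn [-0.002, -0.0, -0.002] w 0.0847 F [-0.8 -0.3  0.3]
```

Request:
send_rows([
  [[-2,4.5,0],[0,0,0],8.5],
  [[-4,9,0],[0,0,0],8.5],
  [[-6,13.5,1],[0,0,0],8.5],
  [[-8,18,3],[0,0,0],8.5],
  [[-8.8,20.9,6],[0,0,0],8.5],
  [[-8.8,20.9,9],[0,0,0],8.5],
  [[-8.8,20.9,9],[0,0,0],8.5],
  [[-8.8,20.9,9],[0,0,0],8.5],
])

```text
time: 14.9
ee_pos: [0.6539, -0.256, 0.0685]
ee_rot: [[0.115, 0.993, -0.003], [0.993, -0.115, 0.001], [0.001, -0.003, -1.0]]
force: [-0.4, 0.1, 1.1]
grip_width: 0.0848
grasp_force: 0.0
```

```bash
python3 -c "
from h import *
see('hub',save='w7')
go(.6545,-.2565,.017,83.5)"
```

```text
hub 0.98 [274. 224. 369. 320.] [ 0.6566 -0.2603] [ 1.2  1.3 -1.2 -1.7]
  rel to tcp in tool axes, cm [-0.35  0.17  0.  ]
t 15.0 pos [ 0.6553 -0.2566  0.0711] shift [-0.0, -0.09, 5.41] turn [0.001, 0.0, -0.001] w 0.0847 F [ 0.1 -0.9 -0.5]
```

View pics/w7.png

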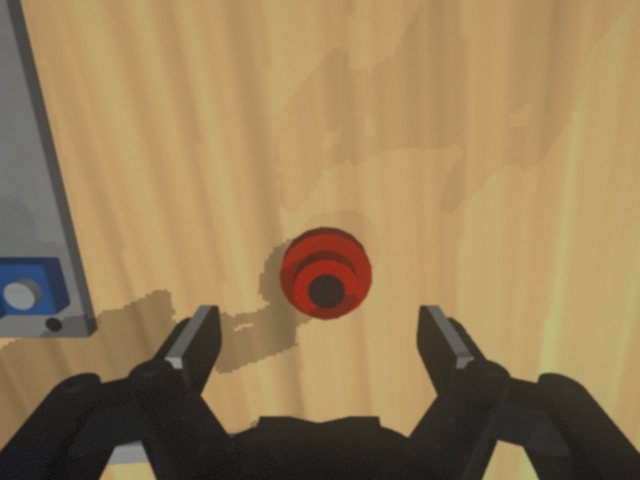

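The hub is at (326,272) with its bore at (326,292), slightly right of the finger midline. Descend most of the way and check again.

Request:
send_rows([
  [[-0.35,0.3,2],[0,0,0],8.5],
  [[-0.35,0.3,4],[0,0,0],8.5],
  [[-0.35,0.3,5],[0,0,0],8.5],
  [[-0.35,0.3,5.3],[0,0,0],8.5],
  [[-0.35,0.3,5.3],[0,0,0],8.5],
  [[-0.35,0.3,5.3],[0,0,0],8.5],
])

```text
time: 15.6
ee_pos: [0.6583, -0.2606, 0.0177]
ee_rot: [[0.115, 0.993, 0.001], [0.993, -0.115, -0.0], [-0.0, 0.001, -1.0]]
force: [-0.7, -0.8, 0.0]
grip_width: 0.0849
grasp_force: 0.0
```

```bash
python3 -c "
from h import *
im,p=see('hub')
m=(im[...,0]>60)&(im[...,1]<45)&(im[...,2]<45)
n,l,s,c=cv2.connectedComponentsWithStats(m.astype(np.uint8));i=1+s[1:,4].argmax();b=np.r_[s[i,:2],s[i,:2]+s[i,2:4]];print(b,fit('hub',[(p,b)]))
go(.6545,-.2565,.017,83.5)"
```

```text
hub 0.88 [252. 247. 376. 375.] [ 0.6571 -0.2593] [-0.2 -0.9  0.2  1. ]
  rel to tcp in tool axes, cm [ 0.12 -0.14 -0.  ]
[257 268 369 377] (array([ 0.65548404, -0.26915435]), array([-4.60870077, -1.5752848 ,  4.97441366, 19.00112991]))
t 15.7 pos [ 0.6583 -0.2606  0.0178] shift [0.36, -0.43, 0.08] turn [0.001, 0.0, -0.002] w 0.0851 F [-0.4  0.3  0.3]
```

Request:
send_rows([
  [[0.12,-0.12,0.1],[0,0,0],8.5],
  [[0.12,-0.12,0.1],[0,0,0],4.5],
  [[0.12,-0.12,0.1],[0,0,0],4.5],
  [[0.12,-0.12,0.1],[0,0,0],4.5],
  [[0.12,-0.12,0.1],[0,0,0],4.5],
  [[0.12,-0.12,0.1],[0,0,0],4.5],
  [[0.12,-0.12,0.1],[0,0,0],4.5],
  [[0.12,-0.12,0.1],[0,0,0],4.5],
])

```text
time: 16.5
ee_pos: [0.6568, -0.2591, 0.0165]
ee_rot: [[0.115, 0.993, 0.0], [0.993, -0.115, -0.0], [-0.0, 0.0, -1.0]]
force: [-2.9, 1.1, 10.2]
grip_width: 0.0517
grasp_force: 61.0
```

```bash
python3 -c "
from h import *
go(.4803,.0434,.036,83.5)"
```

```text
t 16.5 pos [ 0.6568 -0.2591  0.0165] shift [28.02, -21.01, -1.96] turn [0.0, 0.0, -0.002] w 0.0517 F [-2.9  1.1 10.2]
```

Request:
send_rows([
  [[0,0,-2],[0,0,0],4.5],
  [[0,0,-5],[0,0,0],4.5],
  [[2,-1.5,-9],[0,0,0],4.5],
  [[6,-4.5,-10],[0,0,0],4.5],
  [[9.8,-7.3,-10],[0,0,0],4.5],
  [[13.6,-10.2,-10],[0,0,0],4.5],
  [[17.4,-13,-10],[0,0,0],4.5],
  [[21.2,-15.9,-10],[0,0,0],4.5],
  [[25,-18.7,-10],[0,0,0],4.5],
  [[28,-21,-8],[0,0,0],4.5],
  [[28,-21,-5],[0,0,0],4.5],
  [[28,-21,-2],[0,0,0],4.5],
])

```text
time: 17.7
ee_pos: [0.4803, 0.0443, 0.0356]
ee_rot: [[0.113, 0.994, 0.002], [0.994, -0.113, 0.0], [0.0, 0.002, -1.0]]
force: [0.4, -0.8, -1.7]
grip_width: 0.0514
grasp_force: 63.6
```

Request:
send_rows([
  [[0,0,0],[0,0,0],4.5],
  [[0,0,0],[0,0,0],4.5],
  [[0,0,0],[0,0,0],4.5],
])

```text
time: 18.0
ee_pos: [0.4811, 0.043, 0.037]
ee_rot: [[0.115, 0.993, 0.001], [0.993, -0.115, 0.0], [0.0, 0.001, -1.0]]
force: [0.4, 0.9, -1.2]
grip_width: 0.0515
grasp_force: 63.6
```

```bash
python3 -c "
from plate import *
z=get_obs()['ee_pos'][2]-.0165
im,p=see('hub',z,save='w8')
solve(np.array([.4692,-.051,-np.radians(6.5)]),[(p,sat(im))])
go(.4803,.0434,.0265,83.5)"
```

```text
hub 0.76 [256. 253. 376. 382.] [0.4805 0.0417] [-2.2 -1.1  2.2  1.8]
  rel to tcp in tool axes, cm [-0.13 -0.06 -0.  ]
[ 0.4705 -0.0515 -6.2668] rms 0.16 [[9, 9, 0]] [[np.float64(-0.0), np.float64(-0.01)]]
t 18.1 pos [0.4812 0.0429 0.0371] shift [0.03, -0.09, 1.06] turn [0.002, -0.0, -0.002] w 0.0509 F [ 0.2  0.3 -0.6]
```

View pics/w8.png

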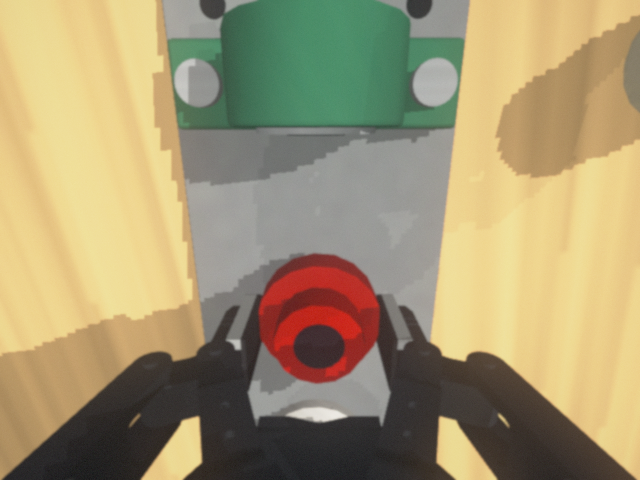

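The hub is held upright at (319,318), with the green block ahead. Lower and release.

Request:
send_rows([
  [[0.08,-0.12,0.6],[0,0,0],4.5],
  [[0.08,-0.12,1.0],[0,0,0],4.5],
  [[0.08,-0.12,1.1],[0,0,0],4.5],
  [[0.08,-0.12,1.1],[0,0,0],4.5],
  [[0.08,-0.12,1.1],[0,0,0],4.5],
])

```text
time: 18.6
ee_pos: [0.4795, 0.0441, 0.0263]
ee_rot: [[0.115, 0.993, 0.001], [0.993, -0.115, 0.0], [0.0, 0.001, -1.0]]
force: [-6.8, -0.7, 47.2]
grip_width: 0.0514
grasp_force: 68.8
```

Request:
send_rows([
  [[0,0,0],[0,0,0],8.5],
  [[0,0,0],[0,0,0],8.5],
  [[0,0,0],[0,0,0],8.5],
  [[0,0,0],[0,0,0],8.5],
  [[0,0,-2],[0,0,0],8.5],
  [[0,0,-6],[0,0,0],8.5],
  [[0,0,-10],[0,0,0],8.5],
  [[0,0,-14],[0,0,0],8.5],
  [[0,0,-18],[0,0,0],8.5],
  [[0,0,-18],[0,0,0],8.5],
])

```text
time: 19.6
ee_pos: [0.4817, 0.0442, 0.2093]
ee_rot: [[0.115, 0.993, 0.007], [0.993, -0.115, 0.0], [0.001, 0.007, -1.0]]
force: [0.3, 0.1, -1.0]
grip_width: 0.0851
grasp_force: 0.0
```

```bash
python3 -c "
from plate import *
im,p=see('hub',.01,save='w9')
solve(np.array([.4692,-.051,-np.radians(6.5)]),[(p,sat(im))])
see('pulley',.01)
go(.6325,.255,.017,83.5)"
```

```text
hub 0.79 [282. 184. 338. 243.] [0.4739 0.0452] [-1.2 -0.3  1.2  0.4]
  rel to tcp in tool axes, cm [ 0.04 -0.57 -0.  ]
[ 0.4685 -0.0516 -6.4482] rms 0.27 [[31, 31, 15]] [[np.float64(0.39), np.float64(0.38), np.float64(-0.04)]]
pulley 0.9 [287. 274. 345. 334.] [ 0.4664 -0.0476] [ 0.9 -0.2 -0.9  0.1]
  rel to tcp in tool axes, cm [-9.25 -0.15  0.  ]
pulley 0.29 [254.  84. 383. 133.] [0.4802 0.1303] [ 19.7  -2.7 -41.   19.9]
  rel to tcp in tool axes, cm [ 8.58 -0.82 -0.  ]
t 19.8 pos [0.4785 0.0441 0.2039] shift [22.73, 12.9, 18.67] turn [-0.001, 0.0, -0.002] w 0.0849 F [-0.5 -0.2 -0.1]
```

```bash
python3 -c "
from plate import *
im,p=see('hub',.01,save='w10')
solve(np.array([.4692,-.051,-np.radians(6.5)]),[(p,sat(im))])
see('pulley',.01)
go(.6325,.255,.017,83.5)"
```

```text
hub 0.61 [287. 185. 346. 245.] [0.4769 0.0441] [ 0.2 -0.  -0.2  0. ]
  rel to tcp in tool axes, cm [-0.02 -0.15  0.  ]
[ 0.4698 -0.0513 -6.4199] rms 0.24 [[31, 31, 15]] [[np.float64(0.13), np.float64(0.14), np.float64(-0.02)]]
pulley 0.68 [288. 185. 348. 243.] [0.478  0.0445] [-1.5 -1.9  1.5  4.7]
  rel to tcp in tool axes, cm [ 0.03 -0.06  0.  ]
pulley 0.63 [290. 274. 347. 338.] [ 0.4675 -0.0494] [-0.1  1.9  0.1 -2.4]
  rel to tcp in tool axes, cm [-9.42 -0.03  0.  ]
t 20.0 pos [0.4786 0.0441 0.2038] shift [22.72, 12.91, 18.65] turn [-0.002, 0.0, -0.002] w 0.0853 F [ 0.3  0.3 -0.5]
```

View pics/w10.png

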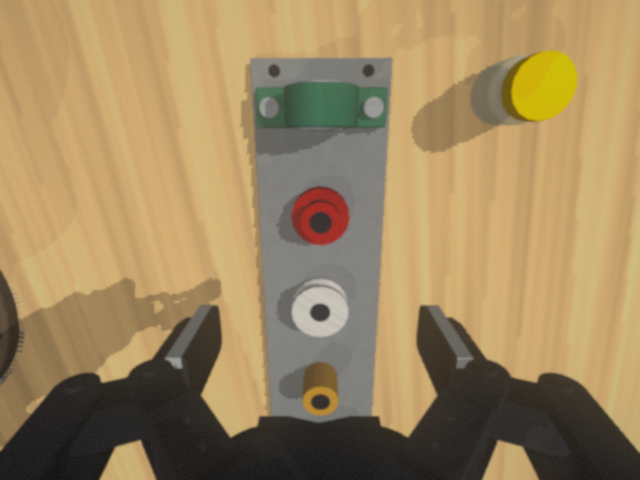

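All three parts stand upright on the plate in one line: hub (320,222), pulley (320,312), bush (320,402). I compute precise positions from the dark bores.

```bash
cat > bores.py <<'E'
from h import *
V=np.array([.4697,-.0512,-np.radians(6.45)])
def bores(im,p,zs={'hub':.042,'pulley':.034,'bush':.05},tg={'hub':.095,'pulley':0,'bush':-.095},save=None):
    g=im.max(2)
    c,s=np.cos(V[2]),np.sin(V[2])
    for n,z in zs.items():
        w=np.array([V[0]-s*tg[n],V[1]+c*tg[n],z]); u=proj(p,[w])[0].round().astype(int); r=14
        if not(r<u[0]<640-r and r<u[1]<480-r): continue
        q=g[u[1]-r:u[1]+r+1,u[0]-r:u[0]+r+1]
        nn,l,st,ce=cv2.connectedComponentsWithStats((q<(45 if n!='hub' else 50)).astype(np.uint8)); i=1+st[1:,4].argmax() if nn>1 else 0
        uv=ce[i]+u-r; x=backproj(p,uv,z); d=x-V[:2]; print(n,uv.round(1),st[i].tolist(),x.round(4),'plate frame mm',np.round([1e3*(c*d[0]+s*d[1]),1e3*(-s*d[0]+c*d[1])],1))
E
python3 -c "
from bores import *
bores(cv2.imread('pics/w10.png')[:,:,::-1],camera_params('wrist'))"
```

```text
hub [321. 222.] [0, 0, 29, 29, 841] [0.4808 0.0434] plate frame mm [ 0.4 95.2]
pulley [321. 313.] [0, 0, 29, 29, 841] [ 0.4701 -0.0514] plate frame mm [ 0.4 -0.2]
bush [321. 402.] [0, 0, 29, 29, 841] [ 0.4595 -0.1454] plate frame mm [  0.4 -94.8]
```

```bash
python3 -c "
from h import *
p=camera_params('scene');k=lambda b:np.array([b[0],b[1],b[0]+b[2],b[1]+b[3]])
for b in ([434,402,24,25],[439,352,30,24],[359,384,24,25],[392,334,23,26]): print(fit('collar',[(p,k(b))])[0].round(4))
go(.6325,.2565,.08,83.5)"
```

```text
[0.6768 0.3749]
[0.5977 0.3375]
[0.7375 0.2717]
[0.6324 0.2568]
t 20.0 pos [0.4786 0.0441 0.2038] shift [22.87, 12.88, 12.35] turn [-0.002, 0.0, -0.002] w 0.0853 F [ 0.3  0.3 -0.5]
```

Request:
send_rows([
  [[4,2.3,0],[0,0,0],8.5],
  [[8,4.6,0],[0,0,0],8.5],
  [[12,6.8,0],[0,0,0],8.5],
  [[16,9.1,0],[0,0,0],8.5],
  [[20,11.3,1],[0,0,0],8.5],
  [[22.9,12.9,4],[0,0,0],8.5],
  [[22.9,12.9,8.5],[0,0,0],8.5],
  [[22.9,12.9,12.3],[0,0,0],8.5],
  [[22.9,12.9,12.3],[0,0,0],8.5],
  [[22.9,12.9,12.3],[0,0,0],8.5],
  [[22.9,12.9,12.3],[0,0,0],8.5],
])

```text
time: 21.1
ee_pos: [0.6348, 0.257, 0.0839]
ee_rot: [[0.115, 0.993, 0.002], [0.993, -0.115, 0.001], [0.001, 0.002, -1.0]]
force: [0.5, -0.4, 0.6]
grip_width: 0.0852
grasp_force: 0.0
```

```bash
python3 -c "
from h import *
im,p=see('collar',save='w11')
m=(im.max(2)<60).astype(np.uint8);n,l,s,c=cv2.connectedComponentsWithStats(m)
for i in range(1,n):
    if s[i,4]>300: print(s[i],c[i].round(1))
go(.6325,.2565,.017,83.5)"
```

```text
collar 0.97 [441. 191. 516. 255.] [0.7365 0.2677] [ 0.3 -1.7 -0.2  2. ]
  rel to tcp in tool axes, cm [2.23 9.96 0.03]
collar 0.9 [204. 106. 278. 178.] [0.5997 0.3324] [-0.4 -0.8  0.4  1.1]
  rel to tcp in tool axes, cm [ 7.08 -4.37 -0.  ]
[    0   319   640   161 51212] [312.6 429.3]
t 21.2 pos [0.6349 0.257  0.0842] shift [-0.09, -0.25, 6.72] turn [0.003, -0.001, -0.002] w 0.0852 F [-0.4 -0.4  0.4]
```

View pics/w11.png

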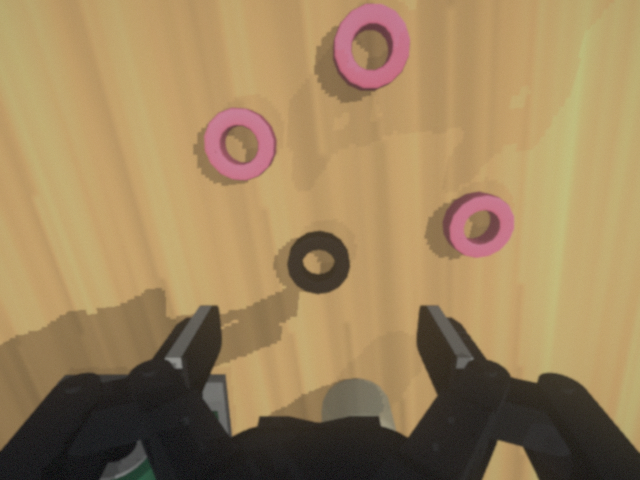

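The black collar is at (319,262), centred between the fingers. The pink rings are at (372,45), (240,145) and (480,225), and the jar stands behind at (355,410), clear of the gripper.

```bash
python3 -c "
from h import *
p=camera_params('wrist');x,r=fit('collar',[(p,np.array([288,231,350,294.]))]);print(x,r.round(1));go(*x,.0165,83.5)"
```

```text
[0.63536696 0.25287445] [-0.8 -1.   0.8  1.4]
t 21.2 pos [0.6349 0.257  0.0842] shift [-0.42, 0.07, 6.77] turn [0.003, -0.001, -0.002] w 0.0852 F [-0.4 -0.4  0.4]
```

Request:
send_rows([
  [[-0.3,0,2],[0,0,0],8.5],
  [[-0.3,0,4],[0,0,0],8.5],
  [[-0.3,0,6],[0,0,0],8.5],
  [[-0.3,0,6.6],[0,0,0],8.5],
  [[-0.3,0,6.6],[0,0,0],8.5],
  [[-0.3,0,6.6],[0,0,0],8.5],
  [[-0.3,0,6.6],[0,0,0],8.5],
])

```text
time: 21.9
ee_pos: [0.6341, 0.2541, 0.0172]
ee_rot: [[0.115, 0.993, 0.002], [0.993, -0.115, 0.001], [0.001, 0.002, -1.0]]
force: [-1.1, 0.0, -0.5]
grip_width: 0.0854
grasp_force: 0.0
```

```bash
cat >> h.py <<'E'
def dark(im,p,box,z0=0,thr=60):
    x0,y0,x1,y1=box; m=(im[y0:y1,x0:x1].max(2)<thr).astype(np.uint8)
    n,l,s,c=cv2.connectedComponentsWithStats(m);i=1+s[1:,4].argmax();b=np.r_[s[i,:2],s[i,:2]+s[i,2:4]]+[x0,y0,x0,y0]
    x,r=fit('collar',[(p,b.astype(float))],z0);o=get_obs();d=np.r_[x,o['ee_pos'][2]]-o['ee_pos']
    print(b,x.round(4),r.round(1),'rel tool',np.round(np.array(o['ee_rot']).T@d*100,2));return x
E
python3 -c "
from h import *
im=read_camera('wrist');p=camera_params('wrist');cv2.imwrite('pics/w12.png',im[:,:,::-1])
dark(im,p,(225,200,415,400))
go(.635,.253,.0175,83.5)"
```

```text
[287 310 359 354] [0.634  0.2304] [-6.9 -1.4  7.8 43.1] rel tool [-2.35  0.28 -0.  ]
t 21.95 pos [0.634  0.2541 0.0171] shift [-0.09, 0.11, -0.04] turn [0.002, -0.001, -0.002] w 0.0852 F [-0.1  0.5  0. ]
```

```bash
python3 -c "
from h import *
im=cv2.imread('pics/w12.png')[:,:,::-1];p=camera_params('wrist')
for t in (70,85,100): dark(im,p,(225,200,415,400),0,t)
cv2.imwrite('pics/w12c.png',cv2.resize(cv2.imread('pics/w12.png')[200:420,200:440],None,fx=2.5,fy=2.5))
"
```

```text
[277 269 363 355] [0.6349 0.2519] [-2.3 -1.4  2.3  4.8] rel tool [-0.21  0.11  0.  ]
[276 268 364 356] [0.6349 0.2523] [-1.3 -1.3  1.3  2.9] rel tool [-0.16  0.11  0.  ]
[275 268 364 356] [0.6347 0.2524] [-0.8 -1.3  0.8  2.9] rel tool [-0.16  0.09  0.  ]
```

View pics/w12c.png

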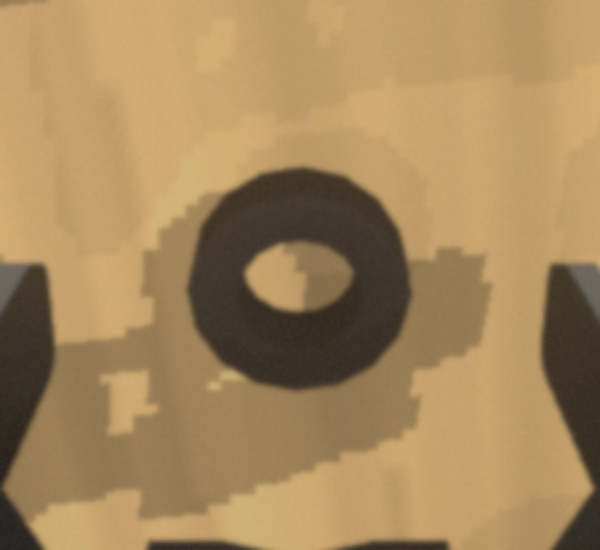

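The collar is wholly visible, 16 mm clear of each finger and well centred. Grip it.

Request:
send_rows([
  [[-0.16,0.08,0],[0,0,0],8.5],
  [[-0.16,0.08,0],[0,0,0],3.2],
  [[-0.16,0.08,0],[0,0,0],3.2],
  [[-0.16,0.08,0],[0,0,0],3.2],
  [[-0.16,0.08,0],[0,0,0],3.2],
  [[-0.16,0.08,0],[0,0,0],3.2],
  [[-0.16,0.08,0],[0,0,0],3.2],
  [[-0.16,0.08,0],[0,0,0],3.2],
  [[-0.16,0.08,0],[0,0,0],3.2],
  [[-0.16,0.08,0],[0,0,0],3.2],
])

```text
time: 22.95
ee_pos: [0.6339, 0.2521, 0.0163]
ee_rot: [[0.115, 0.993, 0.0], [0.993, -0.115, -0.0], [0.0, 0.0, -1.0]]
force: [-1.9, -1.7, 7.7]
grip_width: 0.0371
grasp_force: 60.1
```

```bash
python3 -c "
from h import *
go(.4695,-.0512,.09,83.5)"
```

```text
t 22.95 pos [0.6339 0.2521 0.0163] shift [-32.02, -12.85, -7.38] turn [0.0, -0.0, -0.002] w 0.0371 F [-1.9 -1.7  7.7]
```

Request:
send_rows([
  [[0,0,-2],[0,0,0],3.2],
  [[0,0,-6],[0,0,0],3.2],
  [[0,0,-10],[0,0,0],3.2],
  [[-2,-0.8,-14],[0,0,0],3.2],
  [[-6,-2.4,-15],[0,0,0],3.2],
  [[-10,-4,-15],[0,0,0],3.2],
  [[-14,-5.6,-15],[0,0,0],3.2],
  [[-18,-7.2,-15],[0,0,0],3.2],
  [[-22,-8.8,-15],[0,0,0],3.2],
  [[-26,-10.4,-15],[0,0,0],3.2],
  [[-30,-12,-14],[0,0,0],3.2],
  [[-32,-12.85,-12],[0,0,0],3.2],
])

```text
time: 24.15
ee_pos: [0.4686, -0.0532, 0.1366]
ee_rot: [[0.116, 0.993, 0.002], [0.993, -0.116, -0.001], [-0.0, 0.002, -1.0]]
force: [0.2, -0.6, -0.7]
grip_width: 0.0369
grasp_force: 60.6
```

Request:
send_rows([
  [[0,0,3],[0,0,0],3.2],
  [[0,0,6],[0,0,0],3.2],
  [[0,0,7],[0,0,0],3.2],
  [[0,0,7],[0,0,0],3.2],
  [[0,0,7],[0,0,0],3.2],
  [[0,0,7],[0,0,0],3.2],
])

```text
time: 24.75
ee_pos: [0.4703, -0.051, 0.0669]
ee_rot: [[0.114, 0.993, 0.002], [0.993, -0.114, -0.0], [-0.0, 0.002, -1.0]]
force: [-0.3, 0.1, -1.0]
grip_width: 0.0369
grasp_force: 60.6
```

```bash
python3 -c "
from plate import *
im=read_camera('wrist');p=camera_params('wrist');cv2.imwrite('pics/w13.png',im[:,:,::-1])
go(.4695,-.0512,.0505,83.5);o=get_obs()
print(proj(p,[[.4697,-.0512,.034]]).round(1),p['R'].round(4).tolist(),p['t'].round(4).tolist())
solve(np.array([.4697,-.051,-np.radians(6.5)]),[(p,sat(im))])
dark(im,p,(262,200,376,412),o['ee_pos'][2]-.0163,85)
for e in look_for('wrist','pulley')[:2]: print('pulley',e['p'],ext(e).round(),fit('pulley',[(p,ext(e))],.01))
"
```

```text
t 24.8 pos [ 0.4703 -0.051   0.0669] shift [-0.03, -0.08, 1.64] turn [0.002, 0.0, -0.001] w 0.0371 F [-1.4  0.1 -1.2]
[[316.4 287.8]] [[0.9935, -0.1135, 0.0018], [-0.1083, -0.9427, 0.3157], [-0.0342, -0.3138, -0.9489]] [-0.4737, 0.0172, 0.2122]
[ 0.4699 -0.0529 -6.3688] rms 0.21 [[19, 19, 0]] [[np.float64(-0.09), np.float64(-0.03)]]
[262 265 376 412] [ 0.47   -0.0521] [  9.4   1.4 -13.5 -52.9] rel tool [-0.11 -0.02 -0.  ]
pulley 0.59 [260. 220. 370. 322.] (array([ 0.46961382, -0.04617536]), array([ 1.10278761, -4.38281324, -1.10787765,  4.07198075]))
```

View pics/w13.png

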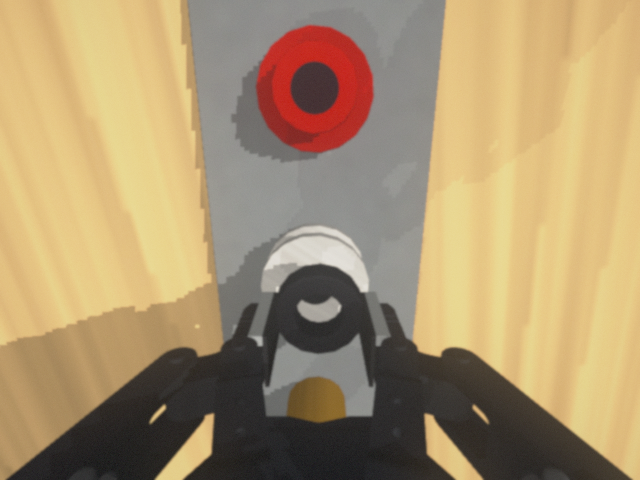

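The collar is held level at about (322,308) over the pulley (262–370 wide), with the hub at (315,88). I check the offset between them numerically.

```bash
python3 - <<'E'
from h import *
im=cv2.imread('pics/w13.png')[:,:,::-1];p=camera_params('wrist')
for r in (245,255,262): # pulley rows: bright low-sat span
    m=np.where((im[r,240:400].min(1)>150)&(np.ptp(im[r,240:400].astype(int),axis=1)<25))[0]+240; print('pulley row',r,m.min(),m.max(),(m.min()+m.max())/2)
for r in (296,302,308): # hole in ring
    m=np.where(im[r,288:352].max(1)>95)[0]+288; print('hole row',r,m.min(),m.max(),(m.min()+m.max())/2)
for r in (275,285): 
    m=np.where(im[r,250:390].max(1)<95)[0]+250; print('ring row',r,m.min(),m.max(),(m.min()+m.max())/2)
o=get_obs();T=np.array(o['ee_pos'])
print('TCP',T.round(4));c=T[:2]
a=np.radians(np.arange(0,360,3))
for n,x,y,r,z in (('ring top',c[0],c[1],.02,T[2]-.0163+.014),('pulley top',.4697,-.0512,.028,.034),('pulley rel',.4684,-.0507,.028,.034)):
    u=proj(p,np.c_[x+r*np.cos(a),y+r*np.sin(a),0*a+z]);print(n,u.min(0).round(1),u.max(0).round(1))
E
```

```text
pulley row 245 282 356 319.0
pulley row 255 271 361 316.0
pulley row 262 267 363 315.0
hole row 296 331 331 331.0
hole row 302 299 339 319.0
hole row 308 297 340 318.5
ring row 275 289 347 318.0
ring row 285 282 355 318.5
TCP [ 0.4702 -0.051   0.0668]
ring top [271.7 276.8] [363.1 357. ]
pulley top [262.9 236.9] [370.2 334. ]
pulley rel [260.3 236.2] [367.7 333.5]
```

```bash
python3 - <<'E'
from h import *
im=cv2.imread('pics/w13.png')[:,:,::-1].astype(int);p=camera_params('wrist');T=np.array(get_obs()['ee_pos'])
print('collar model at TCP',bbox(p,'collar',T[0],T[1],T[2]-.0163).round(1)); print('pulley model',bbox(p,'pulley',.4692,-.0512,.01).round(1))
print('col 318 rows',[(r,im[r,318].tolist()) for r in range(218,234,2)]);print([(r,im[r,318].max()) for r in range(256,272,2)],[(r,im[r,318].max()) for r in range(338,364,2)])
E
```

```text
collar model at TCP [271.7 264.  363.1 356.9]
pulley model [262.  223.8 369.3 334.1]
col 318 rows [(218, [145, 145, 142]), (220, [144, 145, 141]), (222, [145, 144, 141]), (224, [151, 147, 139]), (226, [200, 196, 188]), (228, [216, 213, 202]), (230, [213, 208, 197]), (232, [184, 181, 171])]
[(256, np.int64(221)), (258, np.int64(219)), (260, np.int64(217)), (262, np.int64(201)), (264, np.int64(115)), (266, np.int64(65)), (268, np.int64(59)), (270, np.int64(61))] [(338, np.int64(50)), (340, np.int64(51)), (342, np.int64(46)), (344, np.int64(46)), (346, np.int64(50)), (348, np.int64(47)), (350, np.int64(47)), (352, np.int64(61)), (354, np.int64(118)), (356, np.int64(141)), (358, np.int64(139)), (360, np.int64(139)), (362, np.int64(138))]
```

Request:
send_rows([
  [[-0.04,-0.15,0.8],[0,0,0],3.2],
  [[-0.04,-0.15,1.3],[0,0,0],3.2],
  [[-0.04,-0.15,1.5],[0,0,0],3.2],
  [[-0.04,-0.15,1.5],[0,0,0],3.2],
  [[-0.04,-0.15,1.5],[0,0,0],3.2],
  [[-0.04,-0.15,1.5],[0,0,0],3.2],
])

```text
time: 25.45
ee_pos: [0.4679, -0.0512, 0.0507]
ee_rot: [[0.115, 0.993, -0.0], [0.993, -0.115, 0.0], [-0.0, -0.0, -1.0]]
force: [0.5, -0.2, -0.6]
grip_width: 0.0368
grasp_force: 60.6
```

Request:
send_rows([
  [[0,0.06,0],[0,0,0],3.2],
  [[0,0.06,0],[0,0,0],3.2],
  [[0,0.06,0],[0,0,0],3.2],
])

```text
time: 25.75
ee_pos: [0.4686, -0.0513, 0.0508]
ee_rot: [[0.115, 0.993, 0.0], [0.993, -0.115, -0.0], [-0.0, 0.0, -1.0]]
force: [-0.6, -0.6, -0.9]
grip_width: 0.0371
grasp_force: 60.6
```

Request:
send_rows([
  [[0,0,0.06],[0,0,0],3.2],
  [[0,0,0.08],[0,0,0],3.2],
  [[0,0,0.08],[0,0,0],3.2],
])

```text
time: 26.05
ee_pos: [0.4686, -0.0513, 0.0502]
ee_rot: [[0.115, 0.993, 0.0], [0.993, -0.115, -0.0], [-0.0, 0.0, -1.0]]
force: [-1.3, 0.0, 5.8]
grip_width: 0.037
grasp_force: 61.4
```

Request:
send_rows([
  [[0,0,0],[0,0,0],4.5],
  [[0,0,0],[0,0,0],6],
  [[0,0,0],[0,0,0],8],
  [[0,0,0],[0,0,0],8],
  [[0,0,-2],[0,0,0],8],
  [[0,0,-6],[0,0,0],8],
  [[0,0,-10],[0,0,0],8],
  [[2,0,-14],[0,0,0],8],
  [[5,0,-18],[0,0,0],8],
  [[8,0,-18],[0,0,0],8],
  [[8,0,-18],[0,0,0],8],
  [[8,0,-18],[0,0,0],8],
])

```text
time: 27.25
ee_pos: [0.4775, 0.0286, 0.23]
ee_rot: [[0.113, 0.994, -0.0], [0.994, -0.113, -0.0], [-0.0, -0.0, -1.0]]
force: [0.0, -1.0, 0.5]
grip_width: 0.0804
grasp_force: 0.0
```

Request:
send_rows([
  [[0,0,0],[0,0,0],8],
  [[0,0,0],[0,0,0],8],
  [[0,0,0],[0,0,0],8],
])

```text
time: 27.55
ee_pos: [0.4775, 0.0275, 0.2296]
ee_rot: [[0.116, 0.993, -0.001], [0.993, -0.116, -0.0], [-0.0, -0.001, -1.0]]
force: [0.3, 0.4, 0.0]
grip_width: 0.0801
grasp_force: 0.0
```

```bash
python3 - <<'E'
from plate import *
c,s=np.cos(np.radians(-6.45)),np.sin(np.radians(-6.45))
for cam in ('wrist','scene','side'):
    im=read_camera(cam);p=camera_params(cam);cv2.imwrite(f'pics/z_{cam}.png',im[:,:,::-1])
    v=solve(np.array([.4697,-.0512,-np.radians(6.45)]),[(p,sat(im))])
    for n,z in (('hub',.01),('pulley',.01),('bush',.01),('collar',.034)):
        for e in look_for(cam,n)[:4]:
            x,r=fit(n,[(p,ext(e))],z);d=x-v[:2]
            if np.hypot(*d)<.15: print(cam,n,round(e['p'],2),ext(e).round(),'plate mm',np.round([1e3*(c*d[0]+s*d[1]),1e3*(-s*d[0]+c*d[1])],1),r.round(1))
print(get_obs()['time'])
E
```

```text
[ 0.4702 -0.0512 -6.4069] rms 0.22 [[31, 31, 15]] [[np.float64(0.02), np.float64(0.03), np.float64(-0.04)]]
wrist hub 0.62 [287. 163. 343. 220.] plate mm [-4.7 96.1] [ 0.6  0.1 -0.6 -0.1]
wrist bush 0.95 [303. 337. 334. 387.] plate mm [ -1.8 -96.2] [-2.  -0.3  2.   0.3]
wrist collar 0.87 [299. 269. 340. 309.] plate mm [-0.6 -0. ] [ 0.5 -0.8 -0.5  0.8]
[ 0.4692 -0.0499 -6.4359] rms 0.21 [[31, 31, 15]] [[np.float64(0.14), np.float64(0.16), np.float64(-0.01)]]
scene hub 0.7 [357. 215. 380. 241.] plate mm [-1.8 94.7] [-1.9 -0.2  1.7  0.1]
scene hub 0.44 [331. 187. 348. 205.] plate mm [-18.5 -17.9] [-4.1 -5.2  3.8  1.9]
scene pulley 0.72 [326. 198. 353. 218.] plate mm [ 5.7 11.8] [ 0.2 -4.5 -0.2  2.4]
scene bush 0.89 [300. 166. 322. 188.] plate mm [ -0.1 -93.3] [ 2.1 -1.3 -2.5  1.3]
scene collar 0.63 [332. 188. 349. 206.] plate mm [-2.8  2.9] [-0.9  0.2  0.8 -0.2]
[ 0.4687 -0.0516 -6.5506] rms 0.23 [[31, 31, 15]] [[np.float64(0.18), np.float64(0.17), np.float64(-0.02)]]
side hub 0.81 [351. 247. 382. 271.] plate mm [-4.3 92.7] [ 1.2 -1.9 -1.1  1.8]
side pulley 0.92 [367. 218. 396. 239.] plate mm [-2.6  6.9] [-0.1 -5.3  0.1  2.4]
side bush 0.88 [386. 177. 408. 204.] plate mm [  0.7 -94.8] [ 0.8  0.4 -0.7 -0.4]
side collar 0.58 [372. 210. 393. 228.] plate mm [-1.2  2. ] [-0.  -0.5  0.   0.5]
28.3
```

The network boxes are noisy, so I segment by colour in the same still pictures.

```bash
python3 - <<'E'
from plate import *
P={'wrist':([.4702,-.0512]),'scene':([.4692,-.0499]),'side':([.4687,-.0516])}
c,s=np.cos(np.radians(-6.45)),np.sin(np.radians(-6.45))
for cam,v in P.items():
    im=cv2.imread(f'pics/z_{cam}.png');p=camera_params(cam);h=cv2.cvtColor(im,cv2.COLOR_BGR2HSV).astype(int);H,S,Vv=h[...,0],h[...,1],h[...,2]
    M={'hub':((H<6)|(H>174))&(S>140)&(Vv>45),'bush':(H>10)&(H<26)&(S>165),'collar':(Vv<75),'pulley':(Vv>165)&(S<40)}
    for n,m in M.items():
        z=.034 if n=='collar' else .01; t={'hub':.095,'bush':-.095}.get(n,0)
        u=proj(p,[[v[0]-s*t,v[1]+c*t,z+.015]])[0].astype(int);r=45 if cam=='wrist' else 24
        q=m[u[1]-r:u[1]+r,u[0]-r:u[0]+r].astype(np.uint8)
        if n!='collar': q=cv2.morphologyEx(q,cv2.MORPH_CLOSE,np.ones((3,3)))
        k,l,st,_=cv2.connectedComponentsWithStats(q)
        if k<2: print(cam,n,'none');continue
        i=1+st[1:,4].argmax();b=np.r_[st[i,:2],st[i,:2]+st[i,2:4]]+np.r_[u-r,u-r]-[.5,.5,.5,.5]
        x,rr=fit(n,[(p,b)],z);d=x-v;print(cam,n,b,'plate mm',np.round([1e3*(c*d[0]+s*d[1]),1e3*(-s*d[0]+c*d[1])],1),rr.round(1))
E
```

```text
wrist hub [292.5 165.5 345.5 219.5] plate mm [-0.6 95.8] [-1.1 -1.1  1.1  1.4]
wrist bush [303.5 355.5 334.5 383.5] plate mm [  -0.9 -116.8] [-1.6 -4.2  1.6 18.6]
wrist collar [300.5 269.5 337.5 306.5] plate mm [-0.7  1.2] [-1.4 -1.7  1.4  2.7]
wrist pulley [293.5 254.5 345.5 304.5] plate mm [-0.2  1. ] [-0.8 -2.1  0.8  4.8]
scene hub [355.5 216.5 381.5 241.5] plate mm [-0.7 96.2] [-0.3 -0.9  0.3  0.8]
scene bush none
scene collar [330.5 188.5 348.5 205.5] plate mm [-1.6  2.3] [-0.4 -0.5  0.4  0.5]
scene pulley [326.5 193.5 351.5 214.5] plate mm [-0.9  1.9] [-0.5 -3.5  0.5  1.8]
side hub [350.5 245.5 378.5 273.5] plate mm [-0.6 95.6] [-0.1 -0.2  0.1  0.2]
side bush [388.5 179.5 405.5 203.5] plate mm [ -0.6 -92.1] [-1.7 -0.9  1.5  0.8]
side collar [372.5 209.5 392.5 228.5] plate mm [-1.1  1.5] [-0.3 -0.3  0.2  0.3]
side pulley [370.5 230.5 374.5 233.5] plate mm [32.4  6.9] [-19.1 -23.2   5.    2.1]
```

Every part is within about 1–2 mm of its target, the collar sits centred on the pulley, and the gripper is clear. I hand in the job.

```bash
python3 -c "
from plant import *
print(close_job())"
```

```text
the job is handed in; nothing more can be done
None
```

The job is handed in: bush, pulley and hub stand upright in one evenly spaced row between the blue and green blocks, within about 1–2 mm, with the black collar flat and centred on the pulley; the arm finished clear at about 28 s, and I never touched the jar, spanner or oil bottle.

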